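# Fit a cell in its spring holder

### The job

Take the longer of the two cells from the stand and fit it in the cell holder: with its nub end held up, push its flat end in under the hood against the spring contact, then swing the nub end down behind the contact wall and press it gently between the two sprung jaws until it is fully home and held. Do not squash the spring solid or force anything, and leave the shorter cell and everything else where it is.

Things in the scene. Friction and masses are not known exactly. Their poses are not given: they have to be found in the camera images.
- cell_mid (a point): Centre of the longer cell: grey cylinder, 26 mm diameter, 80 mm long, about 90 g, with a steel nub (9 mm diameter, 3 mm long) on its +x end; its -x end is flat. x runs along the cell. It starts in the stand with its axis level, 30 mm above the worktop; beside its middle fingers have free room down to 6 mm above the worktop.
- cell_nub (a point): Centre of the end face of the longer cell's nub, 43 mm from cell_mid along its x axis.
- cell: The longer cell; origin on its underside, 13 mm below cell_mid.
- cell_short_mid (a point): Centre of the shorter cell, which stays in the stand: same look and diameter, 50 mm long.
- stand: Grey fixed stand, base plate 90 x 125 x 5 mm, origin at the centre of its underside, z up. The two cells lie along its x axis, nubs to +x, at y = +33 and -33 mm (which is where changes), on low V saddles 16 mm either side of the middle.
- holder: White fixed cell holder, base plate 156 x 56 x 6 mm, origin at the centre of its underside, z up; x runs along the bay from the spring end (-x, away from the robot) to the clip end (+x, nearer the robot). The bay stands over the base on two posts. Its height setting is not measured: all the bay (saddles, hood, spring, jaws, wall) stands up to 5 mm higher or lower than stated.
- bay_mid (a point): Point fixed to the base, 36 mm above its origin: the middle of the longer cell when it is home (level, axis along the holder's x, nub to +x), if the bay stood at its middle height; so feel for the true height. Between x = -29 and 24 mm there is only a 16 mm wide spine under the cell, 19 mm below its axis, so fingers have room on both sides.
- hood_lip (a point): Inner lower edge of the hood at the spring end, at (-35, 0, 55) mm of holder (middle height). The hood goes 14 mm back from here to -x, 5 mm thick. Under it a V saddle (x = -51 to -29 mm) carries the flat end between cheeks 29.6 mm apart (x = -49 to -31). So the cell must go in flat end first, nub end raised by about 0.35 rad.
- clip_mid (a point): Middle of the two steel jaws on the home axis, at (32, 0, 36) mm of holder (middle height); jaws 14 mm long, tops 9 mm above this point, over a rigid V saddle. Here or a little towards the middle the cell's top, 13 mm above its axis, is pressed.
- wall_face (a point): Point of the contact wall, on the home axis, that the nub touches when home, at (43, 0, 36) mm of holder (middle height). The wall's top is 12.5 mm above it, just under the top of the home cell. Released before the nub is well below the wall's top, the cell springs out over it.
- spring (a joint): Travel of the spring contact (18 mm brass disc) in m, grows as it is pushed to the holder's -x. Free, its face is at x = -35 mm of holder, up to 2 mm either way (not measured). 3 N at first, 1 N more per mm, solid at 0.014. Home: 0.003 to 0.007. Pushed in to about 0.010 (13 N) it leaves the nub room to swing down behind the wall.
- jaw_left (a joint): Opening in m of the sprung jaw on the holder's +y side: 0 at rest, 0.002 while the cell passes its lip, about 0.001 when the cell is home under it. The lips, 6 mm above the home axis, meet the cell some 14 mm before it is home; pressing through takes about 10 to 16 N, then the cell stops on its rigid saddle. A push of 18 to 25 N seats it; over 28 N is too much.
- jaw_right (a joint): The same for the jaw on the holder's -y side.
- slide_box: Small white lidded box, 30 x 67 x 26 mm, in front of the work; stays where it is. Origin at the centre of its underside.
- pot_small: Small white pot with a lid, 35 mm diameter, 50 mm high, in front of the work; stays where it is. Origin at the centre of its underside.
Things that resemble listed ones, but are neither listed nor needed, are in the scene too. Leave any green look-alike of the cell alone.

How it is judged:
On the way, in this order (a step that is already met when the one before it is completed fails the run):
1. the flat end is pressed against the spring contact with the nub end still raised (value of joint spring above 0.003 m and angle between the x axis of cell_mid and the x axis of holder, either way round above 0.15 rad and z of cell_nub in the frame of holder above 0.046 m and x of cell_nub in the frame of holder above 0.015 m), for 0.1 s.
2. the nub end is down behind the wall and under both jaws (angle between the x axis of cell_mid and the x axis of holder, either way round below 0.07 rad and z of cell_nub in the frame of holder below 0.045 m and value of joint each of jaw_left, jaw_right below 0.0016 m and x of cell_nub in the frame of holder above 0.03 m), for 0.2 s.
At the end, for the whole second after the job is handed in: The longer cell is home and at rest: its middle within 2 mm along and 3 mm across the bay, level and along the bay within 0.06 rad, nub centre below 45 mm, both jaws closed over it to under 1.5 mm, spring pressed in 2 to 8 mm (z of cell_nub in the frame of holder below 0.045 m and value of joint each of jaw_left, jaw_right below 0.0015 m and value of joint spring between 0.002 and 0.008 m and x of cell_mid in the frame of holder between -0.002 and 0.002 m and y of cell_mid in the frame of holder between -0.003 and 0.003 m and angle between the x axis of cell_mid and the x axis of holder, either way round below 0.06 rad and linear speed of cell below 0.01 m/s); the robot touches nothing.
It fails at once if the spring contact was squashed nearly solid (over 13 mm) (value of joint spring above 0.013 m).
It fails at once if the cell was forced against the holder with more than 75 N, all its contacts added up (contact force between cell and holder above 75 N).
It fails at once if the shorter cell was moved by more than 10 mm (distance of cell_short_mid from where it was at the start of the episode above 0.01 m).
It fails at once if the white box was moved by more than 20 mm (distance of slide_box from where it was at the start of the episode above 0.02 m).
It fails at once if the small pot was moved by more than 20 mm (distance of pot_small from where it was at the start of the episode above 0.02 m).
It also fails if it takes over 72 s, if anything falls off the work surface, if the arm or the gripper's body presses on something with over 40 N, if the wrist force passes 120 N, or if a joint passes its speed limit or range.

### The arm

A 6-joint arm with a two-finger parallel gripper is mounted at the origin on a cart in front of the work surface, level with it; the furniture and walls round the work are solid. World frame = base frame: x ahead of the robot, y to its left, z up, the work surface at z = 0. Lengths are in m, angles in rad, forces in N, time in s.
With the tool pointing down it reaches from about 0.35 to 0.775 m from the base axis. Payload 5.5 kg.
Tool frame: the origin (TCP) lies between the finger pads; the fingertips stand 19 mm ahead of it and the grasp point (between the pads) is the TCP; z points along the fingers, x is the direction in which the jaws open and shut, and the axes are right-handed (so a half turn about z gives the same grasp; the last joint's range is limited). The gripper opens to 85 mm and grips with 20 to 120 N. Pads are 22 mm wide; open, the fingers measure 114 mm over their backs; the gripper's body (76 mm by 85 mm) begins 54 mm behind the grasp point. The pads swing forward as they close: fully open they stand 13 mm farther back than shut.
Start: joints at [-1.286, 0.313, 0.046, 1.304, 0, 1.431], TCP at [0.237, -0.524, 0.25] pointing down, gripper open.
Joint ranges: [-2.76, 2.76], [-0.86, 1.69], [-1.03, 1.26], [-2.2, 2.34], [-1.47, 1.5], [-3.14, 3.14]. Speed limits (rad/s): [2.57, 2.57, 3.14, 3.14, 3.14, 3.14].

### API

Orientations are given as a unit quaternion [w, x, y, z].
In Python, from workcell import env gives the robot as it stands. The module is installed in compiled form; this text tells all that it offers.
- The arm moves only by the tool carry_out, never from a script. Its argument "steps" is a list of rows, each a list of 7 numbers: the gripper command: -1 is shut, 1 is fully open, values between are in proportion, then the shift along the tool's x, y, z in m, then the turn, a rotation vector about the tool's x, y, z in rad. A call has 1 to 20 rows; each row shifts and turns the commanded pose from where the row before left it, along the tool's axes as they then stand; what a row does not reach is not made up. A row lasts 1/8 s, in which the tool goes at most 62.5 mm and 10.7 degrees, less where a joint would pass 70% of its speed; a pose out of reach is approached as far as the arm can. A call with a gripper value outside its range is refused whole. The fingers move at their own pace and stop on an object; "grip_force" is the grip in N (left out, the last holds). Time passes only in rows, so rows that do not move let the fingers close. It gives the time, the measured TCP pose, the force and the opening at its end, in the units of the state.
- env.get_state(): the state, without advancing time (a new reading comes with each control period).
- env.read_camera(name): name is "side" or "top"; returns a dict with "color" (480x640x3 uint8, red, green, blue), "K" (3x3 intrinsics, pixels), "R" (3x3) and "t" (3): a world point X has camera coordinates R X + t. Camera axes: x right, y down, z forward; pixel columns grow to the right and rows downward; lengths in m; the calibration is good to about 2 mm. A picture is of the moment at which its call begins. There is no depth.
- env.hand_in(): hands the job in, once; it reports no verdict.
The state is a dict: "clock": time; "joint_pos": joint angles; "qvel": joint speeds; "tau": joint torques, N m; "tcp_pos": TCP position; "orientation": TCP orientation; "wrist_force": force on the tool from outside, world axes, zero at the start; "ft_torque": the same for the moment, N m; "finger_gap": finger opening in m.
Only numpy, scipy, OpenCV 4.12 (cv2) and the standard library are available. Lean on these libraries where they do the work, as an engineer would, in place of code of your own. Each camera call takes 0.05 s, during which the arm holds its last target. There are 200 camera calls.

## Working session

There is one attempt and no reset: what is moved stays moved. The work goes in short steps, Python scripts to look and compute and a tool call to move; the robot and the scene stay as the last step left them, time stands still between calls to the robot, and variables do not carry over. Pictures are saved under pics/ and viewed, about 8 in all and at most 12, crops included, and the job is handed in when it is done.

Besides the shell and the picture viewer there is one more tool, called as a command line: name --pt "numbers of a row" for each row, then --argument value for the rest. carry_out: Moves the arm, as the interface text tells. Its arguments: {"type":"object","properties":{"steps":{"type":"array","items":{"type":"array","items":{"type":"number"}}},"grip_force":{"type":"number"}},"required":["steps"]}

```bash
mkdir -p pics; cat > h.py <<'E'
import numpy as np, cv2
from scipy.spatial.transform import Rotation as Ro
from workcell import env
def cam(n):
    c=env.read_camera(n); return c
def ray(c,u,v,z):
    d=c["R"].T@np.linalg.inv(c["K"])@np.array([u,v,1.]); o=-c["R"].T@c["t"]
    return o+d*(z-o[2])/d[2]
def proj(c,X):
    p=c["K"]@(c["R"]@np.array(X,float)+c["t"]); return p[:2]/p[2]
def save(c,n,crop=None,s=1):
    im=c["color"][:,:,::-1]
    if crop: x0,y0,x1,y1=crop; im=im[y0:y1,x0:x1]
    im=cv2.resize(im,None,fx=s,fy=s,interpolation=cv2.INTER_CUBIC); cv2.imwrite("pics/"+n+".png",im)
E
python3 - <<'E'
from h import *
for n in("top","side"):
    c=cam(n); save(c,n+"0"); print(n,c["K"].round(1).tolist(),c["R"].round(3).tolist(),c["t"].round(3).tolist(), (-c["R"].T@c["t"]).round(3))
print(env.get_state())
E
```

```text
top [[496.6, 0.0, 321.8], [0.0, 496.6, 235.8], [0.0, 0.0, 1.0]] [[-0.027, -0.999, 0.017], [-0.991, 0.025, -0.134], [0.133, -0.02, -0.991]] [-0.323, 0.482, 1.039] [ 0.33  -0.314  1.099]
side [[569.2, 0.0, 320.9], [0.0, 569.2, 246.0], [0.0, 0.0, 1.0]] [[-0.997, -0.068, 0.025], [-0.059, 0.559, -0.827], [0.043, -0.826, -0.561]] [0.427, 0.272, 0.994] [0.4   0.699 0.772]
{'clock': 0.1, 'joint_pos': array([-1.28559855e+00,  3.13940193e-01,  4.51199651e-02,  1.30363602e+00,
       -1.15881945e-06,  1.43117089e+00]), 'qvel': array([ 0.00083927, -0.00174843,  0.00214782, -0.00041403, -0.00218182,
        0.00093023]), 'tau': array([ 1.99560323e-03, -4.81725597e+01,  2.99243456e+01,  1.27841695e-02,
       -1.36445296e-04, -6.56461040e-06]), 'tcp_pos': array([ 0.23684835, -0.52348632,  0.24950076]), 'orientation': array([-5.42201364e-04,  8.40285290e-01, -5.42143839e-01, -6.28375537e-04]), 'wrist_force': array([-0.16209035, -0.36647077, -0.1352665 ]), 'ft_torque': array([-0.03510029,  0.00920382,  0.04024804]), 'finger_gap': 0.08530768380891143}
```

View pics/top0.png

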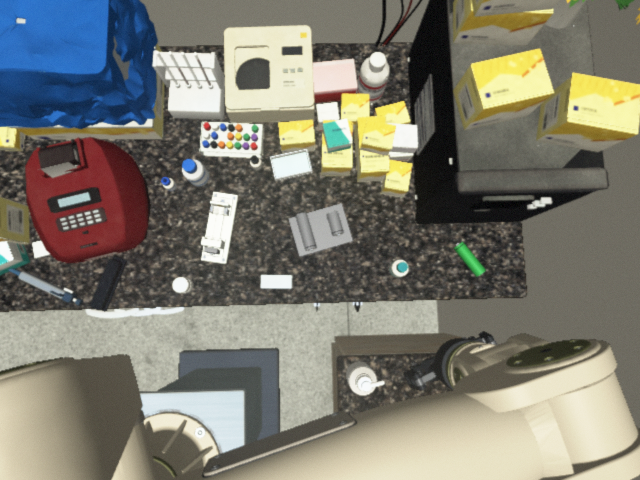

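View pics/side0.png

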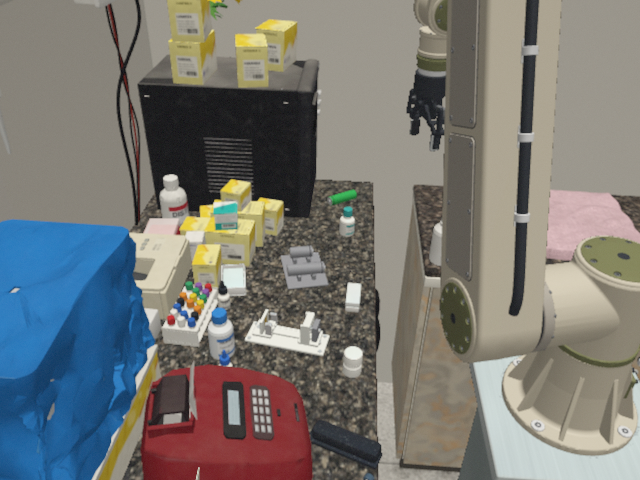

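The top view shows the holder at (219,228) and the stand at (321,230). The long cell is at (306,231) and the short one at (335,223). The green look-alike is at (470,260), the box at (276,282) and the pot at (180,285). I'll enlarge the stand and holder to confirm the cell.

```bash
python3 - <<'E'
from h import *
a=cam("top"); b=cam("side")
A=cv2.resize(a["color"][180:280,190:365,::-1],None,fx=4.5,fy=4.5,interpolation=cv2.INTER_CUBIC)[:, :790]
cv2.imwrite("pics/t1.png",A)
B=cv2.resize(b["color"][235:365,235:340,::-1],None,fx=4.5,fy=4.5,interpolation=cv2.INTER_CUBIC)
cv2.imwrite("pics/s1.png",B)
np.savez("cams.npz",**{n+k:c[k] for n,c in(("a",a),("b",b)) for k in c})
E
```

```text
(no output)
```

View pics/t1.png

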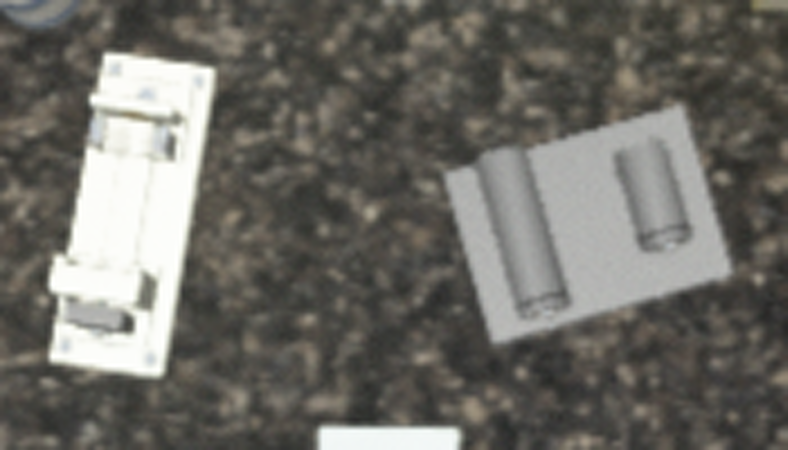

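View pics/s1.png

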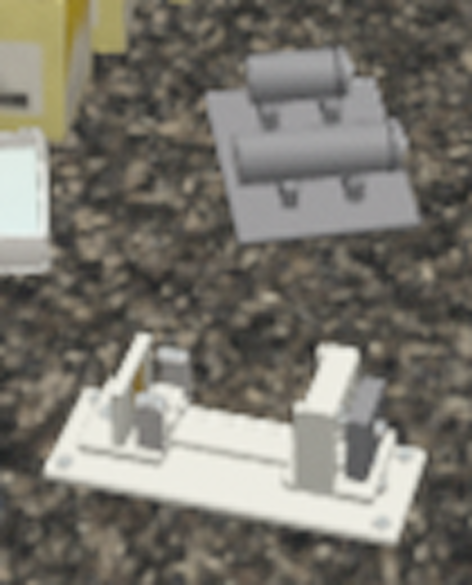

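The long cell is the grey one in the left/near row, crop (523,232), and both nubs face the robot (crop (545,305)). On the holder, the thin wall with grey jaws looks to be at the far end and the hood block at the near end. That contradicts the description, so I'll check it by measuring.

```bash
cat > m.py <<'E'
from h import *
z=np.load("cams.npz"); a={k:z["a"+k] for k in("K","R","t","color")}; b={k:z["b"+k] for k in("K","R","t","color")}
def quad(c,px,s,off,zz,mask):
    return np.array([ray(c,off[0]+u/s,off[1]+v/s,zz) for u,v in px])
if __name__=="__main__":
    for nm,c,px,off,zz in (("hold top",a,[(105,52),(215,70),(163,378),(50,360)],(190,180),.006),
      ("hold side",b,[(98,380),(45,475),(400,542),(427,452)],(235,235),.006),
      ("stand top",a,[(443,173),(685,103),(732,272),(493,343)],(190,180),.005),
      ("stand side",b,[(207,95),(240,242),(420,222),(375,80)],(235,235),.005)):
        q=quad(c,px,4.5,off,zz,0); print(nm,q.mean(0).round(4),[round(float(np.linalg.norm(q[i]-q[i-1]))*1000) for i in range(4)]); print(q[:,:2].round(3).tolist())
        for i in range(4):
            d=q[i]-q[i-1]; print("  edge ang",round(float(np.degrees(np.arctan2(d[1],d[0]))),1))
E
python3 m.py
```

```text
hold top [ 0.5017 -0.1106  0.006 ] [155, 56, 155, 56]
[[0.583, -0.096], [0.573, -0.151], [0.42, -0.125], [0.43, -0.07]]
  edge ang -9.8
  edge ang -100.8
  edge ang 170.3
  edge ang 79.5
hold side [ 0.4991 -0.1085  0.006 ] [152, 63, 155, 56]
[[0.568, -0.154], [0.581, -0.092], [0.428, -0.066], [0.42, -0.122]]
  edge ang -12.3
  edge ang 78.5
  edge ang 170.5
  edge ang -98.5
stand top [ 0.492  -0.3348  0.005 ] [88, 126, 88, 123]
[[0.518, -0.263], [0.551, -0.385], [0.465, -0.405], [0.433, -0.286]]
  edge ang 15.1
  edge ang -75.0
  edge ang -166.6
  edge ang 105.2
stand side [ 0.4898 -0.3311  0.005 ] [89, 124, 88, 122]
[[0.548, -0.379], [0.517, -0.26], [0.432, -0.284], [0.462, -0.402]]
  edge ang 14.8
  edge ang 104.6
  edge ang -164.2
  edge ang -75.5
```

```bash
python3 - <<'E'
from m import *
th=np.radians(170.2); C=np.array([.501,-.1098,0])
R=Ro.from_euler("z",th).as_matrix()
pts={"hoodlip L":(-35,17,55),"hoodlip R":(-35,-17,55),"hood topback L":(-49,17,60),"hood topback R":(-49,-17,60),"jaw in":(25,12,45),"jaw in2":(25,-12,45),"jaw out":(39,12,45),"jaw out2":(39,-12,45),"walltop":(43,10,48.5),"walltop2":(43,-10,48.5)}
ims=[]
for c,(x0,y0,x1,y1) in ((a,(195,185,245,270)),(b,(240,300,335,360))):
    s=8 if c is b else 7
    im=cv2.resize(c["color"][y0:y1,x0:x1,::-1],None,fx=s,fy=s,interpolation=cv2.INTER_CUBIC)
    o=im.copy()
    for n,p in pts.items():
        u=proj(c,C+R@(np.array(p)/1000)); q=tuple(int(round((u[i]+.5-(x0,y0)[i])*s)) for i in(0,1))
        cv2.circle(o,q,3,(0,0,255) if 'hood' in n else (255,0,0) if 'jaw' in n else (0,200,0),-1)
    ims.append((im,o))
cv2.imwrite("pics/ot.png",np.hstack(ims[0])); cv2.imwrite("pics/os.png",np.vstack([i[:300] if 0 else i[:296] for i in (ims[1][0],)]) if 0 else cv2.resize(np.vstack(ims[1]),None,fx=.62,fy=.62))
E
```

```text
(no output)
```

View pics/ot.png

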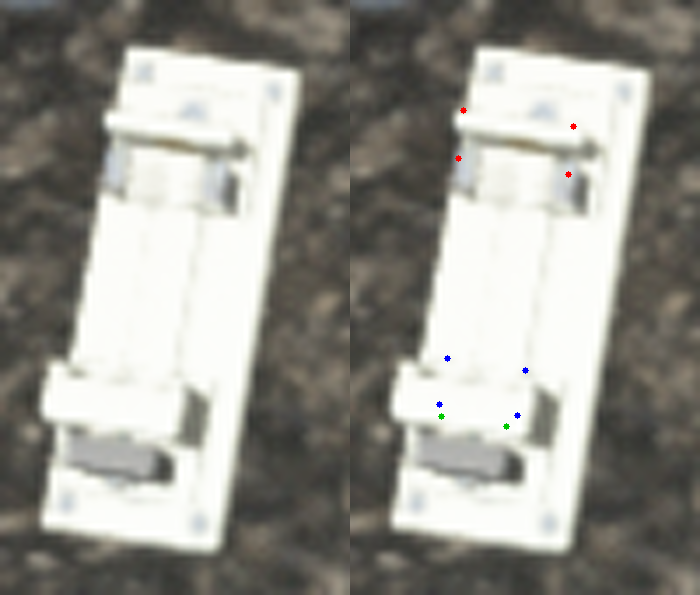

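View pics/os.png

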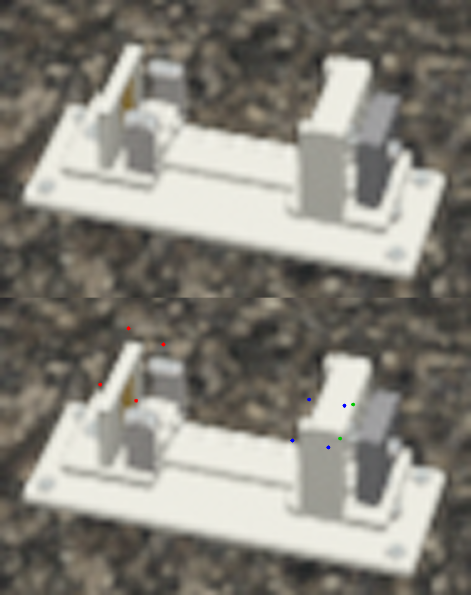

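Both views show the hood at the near (robot) end and the thin wall with brass contact and jaws at the far end. The points drawn the other way round miss clearly. So I take holder +x as pointing away from the robot, contrary to the text, and the cell needs about a 155° turn. Next I'll check that orientation numerically and estimate the bay height.

```bash
python3 - <<'E'
from m import *
def up(U,V,s,x0,y0): return ((U+.5)/s-.5+x0,(V+.5)/s-.5+y0)
def tri(pa,pb):
    A=[];B=[]
    for c,p in((a,pa),(b,pb)):
        d=c["R"].T@np.linalg.inv(c["K"])@np.array([*p,1.]);d/=np.linalg.norm(d);o=-c["R"].T@c["t"];M=np.eye(3)-np.outer(d,d);A.append(M);B.append(M@o)
    X=np.linalg.lstsq(np.vstack(A),np.hstack(B),rcond=None)[0]; return X, np.linalg.norm(np.vstack(A)@X-np.hstack(B))
th=np.radians(-9.8); C=np.array([.501,-.1095,0]); R=Ro.from_euler("z",th).as_matrix()
sS=8*.62
P={"hood +y+x":((50,362),(300,122)),"hood -y+x":((188,385),(327,57)),"hood -y-x":((180,440),(372,62)),"hood +y-x":((43,418),(345,135)),
"wall +y top":((107,112),(100,104)),"wall -y top":((245,140),(135,45)),
"base ++":((125,47),(25,200)),"base +-":((300,72),(70,105)),"base -+":((40,525),(412,275)),"base --":((218,552),(443,175))}
for n,(p,q) in P.items():
    X,e=tri(up(*p,7,195,185),up(*q,sS,240,300)); print(n,"world",X.round(4),"holder mm",(R.T@(X-C)*1000).round(1),"res",round(e*1000,1))
# cell
for u,v in((480,165),(520,310),(527,155),(568,295),(523,232)): print("top cell",ray(a,*up(u,v,4.5,190,180),.03).round(4))
for n,p,q in(("cell flat top",(503,152),None),): pass
for u,v in((235,160),(388,128),(245,182),(400,165),(318,152)): print("side cell",ray(b,*up(u,v,4.5,235,235),.03).round(4))
E
```

```text
hood +y+x world [ 0.4746 -0.084   0.0642] holder mm [-30.4  20.7  64.2] res 0.3
hood -y+x world [ 0.4676 -0.1246  0.0615] holder mm [-30.4 -20.6  61.5] res 0.5
hood -y-x world [ 0.4505 -0.1224  0.0624] holder mm [-47.5 -21.3  62.4] res 0.0
hood +y-x world [ 0.4578 -0.0814  0.0616] holder mm [-47.3  20.4  61.6] res 0.7
wall +y top world [ 0.5523 -0.0986  0.0536] holder mm [48.7 19.5 53.6] res 0.8
wall -y top world [ 0.5445 -0.1396  0.0484] holder mm [ 48.  -22.3  48.4] res 0.3
base ++ world [ 0.5831 -0.0944  0.0055] holder mm [78.4 28.9  5.5] res 1.5
base +- world [ 0.5743 -0.1502  0.0055] holder mm [ 79.1 -27.6   5.5] res 0.6
base -+ world [ 0.4307 -0.068   0.0054] holder mm [-76.3  28.9   5.4] res 0.9
base -- world [ 0.4215 -0.1237  0.0053] holder mm [-75.9 -27.5   5.3] res 0.0
top cell [ 0.5185 -0.2816  0.03  ]
top cell [ 0.4473 -0.2994  0.03  ]
top cell [ 0.5229 -0.3045  0.03  ]
top cell [ 0.454  -0.3227  0.03  ]
top cell [ 0.4852 -0.3017  0.03  ]
side cell [ 0.5239 -0.2926  0.03  ]
side cell [ 0.4518 -0.3266  0.03  ]
side cell [ 0.517  -0.2756  0.03  ]
side cell [ 0.4439 -0.2967  0.03  ]
side cell [ 0.4844 -0.3032  0.03  ]
```

The triangulated points confirm it: wall top at holder x≈+48 mm, hood at −31…−48 mm, base corners within about 1.5 mm of the stated size. The bay looks about 2 mm high. Moving above the long cell with the gripper half open.

carry_out --pt "0 -0.0126 -0.0396 0 0 0 0" --pt "0 -0.0126 -0.0396 0 0 0 0" --pt "0 -0.0126 -0.0396 0 0 0 0" --pt "0 -0.0126 -0.0396 0 0 0 0" --pt "0 -0.0126 -0.0396 0 0 0 0" --pt "0 -0.0126 -0.0396 0 0 0 0" --pt "0 -0.0126 -0.0396 0 0 0 0" --pt "0 -0.0126 -0.0396 0 0 0 0" --pt "0 0 0 0.04 0 0 0.083" --pt "0 0 0 0.05 0 0 0.083" --pt "0 0 0 0 0 0 0" --pt "0 0 0 0 0 0 0" --grip_force 100

```text
clock: 1.7
tcp_pos: [0.4846, -0.302, 0.1617]
orientation: [0.0, 0.793, -0.609, 0.001]
wrist_force: [0.5, 0.7, -0.1]
finger_gap: 0.0427
```

```bash
cat >> h.py <<'E'
def tcp():
    s=env.get_state(); q=s["orientation"]; return s["tcp_pos"],Ro.from_quat([q[1],q[2],q[3],q[0]]).as_matrix(),s
def delta(p,R,pt,Rt):
    return (R.T@(np.array(pt)-p)).round(4), Ro.from_matrix(R.T@Rt).as_rotvec().round(4)
def down(yaw):
    x=np.array([np.cos(yaw),np.sin(yaw),0]); z=np.array([0,0,-1.]); return np.column_stack([x,np.cross(z,x),z])
E
python3 - <<'E'
from h import *
p,R,s=tcp(); print(p.round(4),R.round(3).tolist(),s["joint_pos"].round(3),s["finger_gap"],s["wrist_force"])
print(delta(p,R,[.484,-.3015,.031],down(np.radians(-75.4))))
E
```

```text
[ 0.4846 -0.302   0.1617] [[0.257, -0.966, 0.001], [-0.966, -0.257, -0.001], [0.001, -0.001, -1.0]] [-0.698  0.345 -0.13   1.095 -0.     2.184] 0.042744677975663815 [ 0.47811356  0.65900523 -0.06490174]
(array([-0.0008,  0.0005,  0.1307]), array([-0.0007, -0.001 ,  0.0051]))
```

carry_out --pt "0 0 0 0.04 0 0 0" --pt "0 0 0 0.04 0 0 0" --pt "0 0 0 0.03 0 0 0" --pt "0 0 0 0.02 0 0 0" --pt "0 0 0 0 0 0 0" --pt "-1 0 0 0 0 0 0" --pt "-1 0 0 0 0 0 0" --pt "-1 0 0 0 0 0 0" --pt "-1 0 0 0 0 0 0" --grip_force 100

```text
clock: 2.82
tcp_pos: [0.4848, -0.3006, 0.033]
orientation: [-0.001, 0.793, -0.609, 0.001]
wrist_force: [-1.1, 6.1, 6.0]
finger_gap: 0.0233
```

carry_out --pt "-1 0 0 0 0 0 0" --pt "-1 0 0 0 0 0 0" --pt "-1 0 0 -0.02 0 0 0" --pt "-1 0 0 -0.04 0 0 0" --pt "-1 0 0 -0.04 0 0 0" --pt "-1 0 0 0 0 0 0"

```text
clock: 3.58
tcp_pos: [0.4869, -0.304, 0.1362]
orientation: [0.0, 0.793, -0.61, 0.005]
wrist_force: [-0.4, -0.4, -1.5]
finger_gap: 0.0235
```

```bash
python3 - <<'E'
from h import *
p,R,s=tcp(); print(p.round(4),s["finger_gap"],s["wrist_force"],s["ft_torque"])
a=cam("top");b=cam("side")
A=cv2.resize(a["color"][170:270,270:360,::-1],(540,600),interpolation=cv2.INTER_CUBIC)
u=proj(b,p).astype(int);print(proj(a,p),u)
B=b["color"][u[1]-55:u[1]+65,u[0]-25:u[0]+27,::-1]; B=cv2.resize(B,(260,600),interpolation=cv2.INTER_CUBIC)
cv2.imwrite("pics/g.png",np.hstack([A,B]))
E
```

```text
[ 0.4869 -0.304   0.1362] 0.023453458525749864 [-0.41329234 -0.36880256 -1.47274388] [ 0.02754285 -0.06712242  0.05034737]
[306.15933292 222.51089261] [304 227]
```

View pics/g.png

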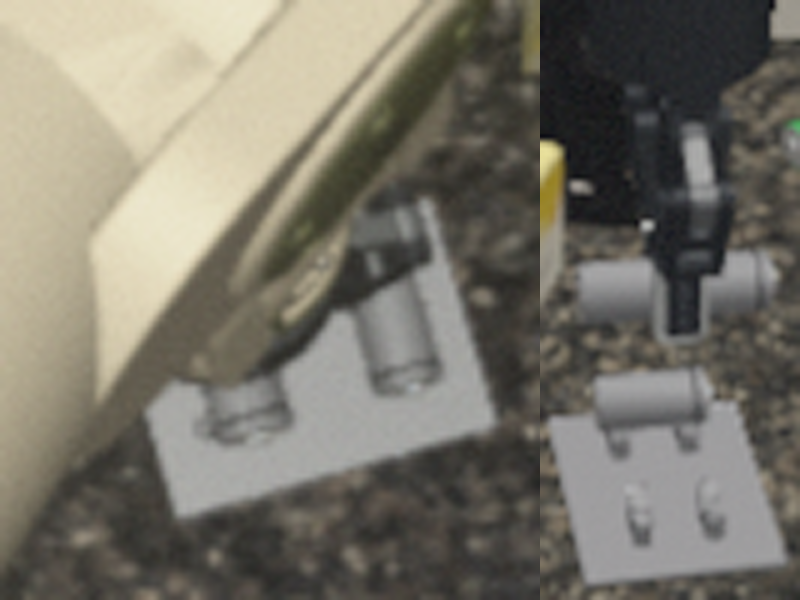

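The cell is held near its middle: fingers at side-crop x≈683, cell from 580 (flat) to 778 (nub). The short cell hasn't moved. Turning the cell in place.

carry_out --pt "-1 0 0 -0.03 0 0 0" --pt "-1 0 0 -0.03 0 0 -0.181" --pt "-1 0 0 0 0 0 -0.181" --pt "-1 0 0 0 0 0 -0.181" --pt "-1 0 0 0 0 0 -0.181" --pt "-1 0 0 0 0 0 -0.181" --pt "-1 0 0 0 0 0 -0.181" --pt "-1 0 0 0 0 0 -0.181" --pt "-1 0 0 0 0 0 -0.181" --pt "-1 0 0 0 0 0 -0.181" --pt "-1 0 0 0 0 0 -0.181" --pt "-1 0 0 0 0 0 -0.181" --pt "-1 0 0 0 0 0 -0.181" --pt "-1 0 0 0 0 0 -0.181" --pt "-1 0 0 0 0 0 -0.181" --pt "-1 0 0 0 0 0 -0.181" --pt "-1 0 0 0 0 0 0"

```text
clock: 5.8
tcp_pos: [0.4835, -0.3011, 0.1892]
orientation: [-0.001, 0.764, 0.645, -0.0]
wrist_force: [0.1, -0.5, -1.4]
finger_gap: 0.0235
```

```bash
cat >> h.py <<'E'
C=np.array([.5023,-.1092,0]); TH=np.radians(-9.8); RH=Ro.from_euler("z",TH).as_matrix()
G=.0025; D=.003   # grip offset along cell from mid, and TCP above axis
def goal(xf,zf,al,H=.038,y=0):
    """xf,zf mm: flat end centre, zf relative to home axis; returns TCP pos,R"""
    c,s=np.cos(al),np.sin(al)
    P=np.array([xf/1e3+(.04+G)*c-D*s, y, H+zf/1e3+(.04+G)*s+D*c])
    return C+RH@P, down(TH+np.pi/2)@Ro.from_rotvec([-al,0,0]).as_matrix()
def cellnow(H=.038):
    p,R,s=tcp(); ax=R[:,1]; n=-R[:,2]
    F=RH.T@(p-D*n-(.04+G)*ax-C); f=RH.T@s["wrist_force"]; a=RH.T@ax
    print("t",round(s["clock"],2),"xf,y,zf",(F*1000-[0,0,H*1000]).round(1),"al",round(float(np.arcsin(a[2])),3),"yaw",round(float(np.arctan2(a[1],a[0])),3),"F",f.round(1),"M",(RH.T@s["ft_torque"]).round(2),"gap",round(s["finger_gap"],4)); return p,R,s
E
python3 - <<'E'
from h import *
p,R,s=cellnow(); print(s["joint_pos"].round(2))
print(delta(p,R,*goal(-18,60,0)))
print(delta(p,R,*goal(-18,60,.45)))
E
```

```text
t 5.8 xf,y,zf [ -28.3 -192.4  148.3] al -0.002 yaw 0.001 F [ 0.2 -0.4 -1.4] M [-0.04  0.03  0.03] gap 0.0235
[-0.7   0.33 -0.08  1.16 -0.   -0.53]
(array([0.1922, 0.0108, 0.0884]), array([-0.0019, -0.001 ,  0.0014]))
(array([0.1922, 0.0052, 0.0702]), array([-0.4519, -0.0013,  0.0011]))
```

carry_out --pt "-1 0.0384 0.001 0 0 0 0" --pt "-1 0.0384 0.001 0 0 0 0" --pt "-1 0.0384 0.001 0 0 0 0" --pt "-1 0.0384 0.001 0 0 0 0" --pt "-1 0.0384 0.001 0 0 0 0" --pt "-1 0 0 0 -0.15 0 0" --pt "-1 0 0 0 -0.15 0 0" --pt "-1 0 0 0 -0.15 0 0" --pt "-1 0 0 0 0 0 0" --pt "-1 0 0 0 0 0 0"

```text
clock: 7.05
tcp_pos: [0.5222, -0.1138, 0.1917]
orientation: [0.171, 0.745, 0.628, 0.144]
wrist_force: [0.8, -1.4, -0.8]
finger_gap: 0.0235
```

```bash
python3 - <<'E'
from h import *
p,R,s=cellnow(); print(s["joint_pos"].round(2))
print(delta(p,R,*goal(-20,25,.45)))
E
```

```text
t 7.05 xf,y,zf [-16.5  -1.2 132.5] al 0.45 yaw 0.002 F [ 1.  -1.2 -0.8] M [-0.01  0.4  -0.  ] gap 0.0235
[-0.42 -0.05 -0.64  0.55  0.11 -0.23]
(array([ 0.0011, -0.0499,  0.0953]), array([-0.0001, -0.0007,  0.0014]))
```

carry_out --pt "-1 0.0003 -0.0125 0.0238 0 0 0" --pt "-1 0.0003 -0.0125 0.0238 0 0 0" --pt "-1 0.0003 -0.0125 0.0238 0 0 0" --pt "-1 0.0002 -0.0125 0.0238 0 0 0" --pt "-1 0 0 0 0 0 0" --pt "-1 0 0 0 0 0 0"

```text
clock: 7.8
tcp_pos: [0.5201, -0.1124, 0.0843]
orientation: [0.171, 0.745, 0.629, 0.144]
wrist_force: [-0.1, 0.3, -0.6]
finger_gap: 0.0235
```

```bash
python3 - <<'E'
from h import *
p,R,s=cellnow(); 
a=cam("top");b=cam("side")
A=cv2.resize(a["color"][180:280,185:260,::-1],(450,600),interpolation=cv2.INTER_CUBIC)
B=b["color"][260:360,240:342,::-1]; B=cv2.resize(B,None,fx=7.8,fy=5.8*7.8/5.8,interpolation=cv2.INTER_CUBIC)[:600]
cv2.imwrite("pics/p.png",B[:, :800]);cv2.imwrite("pics/p_top.png",A)
E
```

```text
t 7.8 xf,y,zf [-18.9  -0.3  25.1] al 0.452 yaw 0.003 F [-0.2  0.3 -0.6] M [ 0.08  0.48 -0.01] gap 0.0235
```

View pics/p.png

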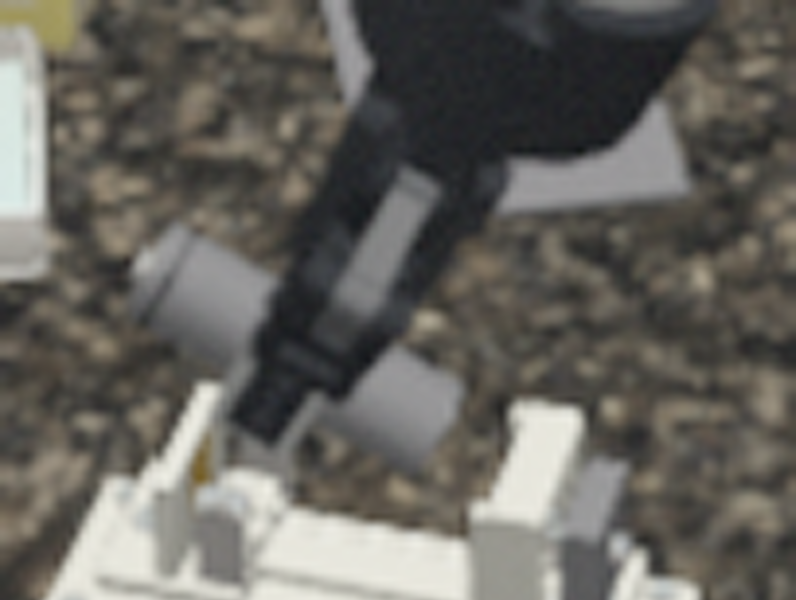

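```bash
python3 - <<'E'
from h import *
b=cam("side");a=cam("top")
al=.452;c,s=np.cos(al),np.sin(al)
def W(x,y,z): return C+RH@(np.array([x,y,z])/1000)
F=np.array([-18.9,-.3,63.1])
for n,P in {"flat top":F+[-13*s,0,13*c],"flat bot":F+[13*s,0,-13*c],"flat near":F+[0,13,0],"nub":F+[83*c,0,83*s],"hood+y+x":(-35,20.5,62),"hood-y+x":(-35,-20.5,62),"wall+y":(43,20.5,50.5),"wall-y":(43,-20.5,50.5)}.items():
    u=proj(b,W(*P)); v=proj(a,W(*P)); print(n,"p.png",((u-[240,260]+.5)*7.8).round(),"p_top",((v-[185,180]+.5)*6).round())
E
```

```text
flat top p.png [466. 410.] p_top [159. 326.]
flat bot p.png [421. 476.] p_top [178. 304.]
flat near p.png [428. 478.] p_top [131. 309.]
nub p.png [142. 273.] p_top [185.  85.]
hood+y+x p.png [485. 515.] p_top [102. 352.]
hood-y+x p.png [529. 405.] p_top [218. 368.]
wall+y p.png [172. 493.] p_top [148. 141.]
wall-y p.png [225. 386.] p_top [261. 158.]
```

View pics/p_top.png

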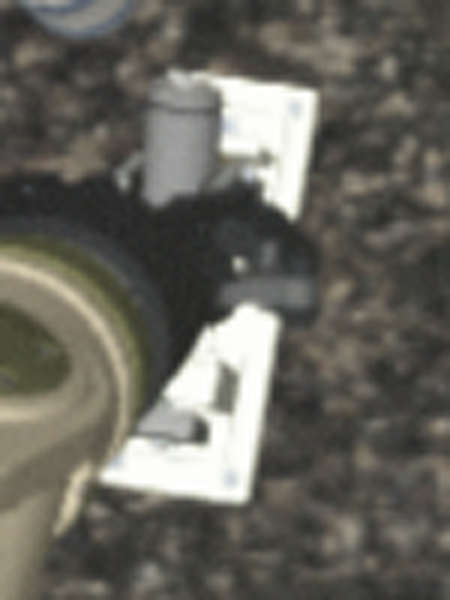

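The cell is where predicted to within about 1 mm in both views: side nub at (140,262) against (142,273) predicted, top cell axis at x≈185 against 184. Going down to just before the hood.

```bash
python3 - <<'E'
from h import *
p,R,s=cellnow()
for g in((-23,8),(-30,4),(-34,1.5)): print(g,delta(p,R,*goal(*g,.45)))
E
```

```text
t 8.0 xf,y,zf [-20.    0.   25.1] al 0.452 yaw 0.003 F [ 0.3  0.  -0.5] M [ 0.01  0.45 -0.04] gap 0.0231
(-23, 8) (array([-0.0001, -0.0101,  0.0141]), array([ 0.0024, -0.0008,  0.0031]))
(-30, 4) (array([-0.0001, -0.0182,  0.0147]), array([ 0.0024, -0.0008,  0.0031]))
(-34, 1.5) (array([-0.0001, -0.0229,  0.0152]), array([ 0.0024, -0.0008,  0.0031]))
```

carry_out --pt "-1 0 -0.005 0.007 0 0 0.003" --pt "-1 0 -0.005 0.007 0 0 0" --pt "-1 0 0 0 0 0 0" --pt "-1 0 -0.004 0.0005 0 0 0" --pt "-1 0 -0.004 0.0005 0 0 0" --pt "-1 0 0 0 0 0 0" --pt "-1 0 0 0 0 0 0"

```text
clock: 8.88
tcp_pos: [0.5083, -0.1098, 0.0617]
orientation: [0.17, 0.746, 0.628, 0.144]
wrist_force: [0.7, -0.4, -0.9]
finger_gap: 0.0236
```

```bash
python3 - <<'E'
from h import *
p,R,s=cellnow()
E
```

```text
t 8.88 xf,y,zf [-30.9   0.4   2.5] al 0.45 yaw -0.0 F [ 0.7 -0.2 -0.9] M [-0.    0.44  0.05] gap 0.0236
```

carry_out --pt "-1 0 -0.0014 -0.0006 0 0 0" --pt "-1 0 -0.0014 -0.0006 0 0 0" --pt "-1 0 0 0 0 0 0"

```text
clock: 9.25
tcp_pos: [0.5058, -0.1094, 0.0619]
orientation: [0.171, 0.745, 0.628, 0.145]
wrist_force: [2.4, 0.5, -0.3]
finger_gap: 0.0233
```

```bash
python3 - <<'E'
from h import *
p,R,s=cellnow()
E
```

```text
t 9.25 xf,y,zf [-33.5   0.4   2.6] al 0.451 yaw 0.0 F [ 2.3  0.9 -0.3] M [-0.    0.09 -0.  ] gap 0.0233
```

carry_out --pt "-1 0 -0.0014 -0.0006 0 0 0" --pt "-1 0 0 0 0 0 0" --pt "-1 0 0 0 0 0 0"

```text
clock: 9.62
tcp_pos: [0.5044, -0.1092, 0.0618]
orientation: [0.171, 0.745, 0.628, 0.145]
wrist_force: [3.8, 0.4, -0.2]
finger_gap: 0.0238
```

```bash
python3 - <<'E'
from h import *
p,R,s=cellnow()
E
```

```text
t 9.62 xf,y,zf [-34.8   0.3   2.6] al 0.452 yaw 0.0 F [ 3.7  1.1 -0.2] M [ 0.08 -0.32  0.05] gap 0.0238
```

carry_out --pt "-1 0 -0.0004 0.0009 0 0 0" --pt "-1 0 -0.0004 0.0009 0 0 0" --pt "-1 0 0 0 0 0 0"

```text
clock: 10.0
tcp_pos: [0.5046, -0.1094, 0.0601]
orientation: [0.171, 0.745, 0.628, 0.145]
wrist_force: [4.7, 0.3, 4.7]
finger_gap: 0.0234
```

```bash
python3 - <<'E'
from h import *
p,R,s=cellnow()
E
```

```text
t 10.0 xf,y,zf [-34.6   0.2   0.8] al 0.452 yaw 0.0 F [4.5 1.1 4.7] M [ 0.01 -0.61 -0.04] gap 0.0234
```

carry_out --pt "-1 0 -0.0004 0.0009 0 0 0" --pt "-1 0 0 0 0 0 0"

```text
clock: 10.25
tcp_pos: [0.5048, -0.1095, 0.0592]
orientation: [0.171, 0.745, 0.628, 0.145]
wrist_force: [4.8, -0.7, 5.7]
finger_gap: 0.0233
```

```bash
python3 - <<'E'
from h import *
p,R,s=cellnow()
E
```

```text
t 10.25 xf,y,zf [-34.5   0.2  -0.1] al 0.452 yaw 0.0 F [4.8 0.1 5.7] M [ 0.03 -0.64 -0.02] gap 0.0233
```

Saddle contact is felt at about zf = 1.5. Backing off slightly, then pushing in against the spring.

carry_out --pt "-1 0 0.0004 -0.0009 0 0 0" --pt "-1 0 -0.0014 -0.0006 0 0 0" --pt "-1 0 -0.0014 -0.0006 0 0 0" --pt "-1 0 0 0 0 0 0" --pt "-1 0 0 0 0 0 0"

```text
clock: 10.88
tcp_pos: [0.5018, -0.1089, 0.0599]
orientation: [0.171, 0.745, 0.628, 0.145]
wrist_force: [7.8, -1.5, 2.1]
finger_gap: 0.0233
```

```bash
python3 - <<'E'
from h import *
p,R,s=cellnow()
E
```

```text
t 10.88 xf,y,zf [-37.4   0.2   0.6] al 0.452 yaw 0.0 F [ 8.  -0.1  2.1] M [-0.02 -0.99  0.01] gap 0.0233
```

carry_out --pt "-1 0 -0.0014 -0.0006 0 0 0" --pt "-1 0 -0.0014 -0.0006 0 0 0" --pt "-1 0 0 0 0 0 0" --pt "-1 0 0 0 0 0 0"

```text
clock: 11.38
tcp_pos: [0.4996, -0.1086, 0.0602]
orientation: [0.172, 0.745, 0.628, 0.145]
wrist_force: [9.3, -0.4, 1.4]
finger_gap: 0.0233
```

```bash
python3 - <<'E'
from h import *
p,R,s=cellnow()
E
```

```text
t 11.38 xf,y,zf [-39.6   0.1   0.9] al 0.454 yaw 0.0 F [9.2 1.2 1.4] M [ 0.11 -1.36 -0.01] gap 0.0233
```

```bash
python3 - <<'E'
from h import *
p,R,s=cellnow()
pp,RR=p,R
for g in((-41,1.2,.40),(-42.2,1.3,.35),(-43.4,1.4,.35)):
    q=goal(*g,y=.0002); print(g,delta(pp,RR,*q)); pp,RR=q
E
```

```text
t 11.38 xf,y,zf [-39.6   0.1   0.9] al 0.454 yaw 0.0 F [9.2 1.2 1.4] M [ 0.11 -1.36 -0.01] gap 0.0233
(-41, 1.2, 0.4) (array([ 0.0001, -0.001 ,  0.0014]), array([ 0.0538, -0.0011,  0.0004]))
(-42.2, 1.3, 0.35) (array([-0.    , -0.001 ,  0.0016]), array([ 0.05,  0.  , -0.  ]))
(-43.4, 1.4, 0.35) (array([ 0.    , -0.0011, -0.0005]), array([0., 0., 0.]))
```

carry_out --pt "-1 0 -0.001 0.0014 0.054 0 0" --pt "-1 0 -0.001 0.0016 0.05 0 0" --pt "-1 0 0 0 0 0 0" --pt "-1 0 0 0 0 0 0"

```text
clock: 11.88
tcp_pos: [0.4999, -0.1089, 0.0569]
orientation: [0.133, 0.753, 0.634, 0.113]
wrist_force: [10.2, -1.8, 0.6]
finger_gap: 0.0235
```

```bash
python3 - <<'E'
from h import *
p,R,s=cellnow()
E
```

```text
t 11.88 xf,y,zf [-41.3  -0.2   1.5] al 0.351 yaw 0.001 F [10.4  0.   0.6] M [-0.02 -1.62  0.  ] gap 0.0235
```

carry_out --pt "-1 0 -0.001 -0.0005 0 0 0" --pt "-1 0 0 0 0 0 0" --pt "-1 0 0 0 0 0 0"

```text
clock: 12.25
tcp_pos: [0.4988, -0.1088, 0.0572]
orientation: [0.134, 0.753, 0.634, 0.113]
wrist_force: [11.2, -2.0, 0.1]
finger_gap: 0.0234
```

```bash
python3 - <<'E'
from h import *
p,R,s=cellnow()
pp,RR=p,R
for al in(.28,.21,.14):
    q=goal(-43.5,1.4+(.35-al)*2,al,y=.0002); print(al,delta(pp,RR,*q)); pp,RR=q
E
```

```text
t 12.25 xf,y,zf [-42.4  -0.2   1.7] al 0.352 yaw 0.001 F [11.4 -0.1  0.1] M [-0.04 -1.77 -0.06] gap 0.0234
0.28 (array([ 0.0003, -0.001 ,  0.0028]), array([ 0.0716, -0.0005,  0.0006]))
0.21 (array([0.    , 0.0001, 0.0028]), array([ 0.07,  0.  , -0.  ]))
0.14 (array([0.    , 0.0001, 0.0028]), array([0.07, 0.  , 0.  ]))
```

carry_out --pt "-1 0.0002 -0.001 0.0028 0.071 0 0" --pt "-1 0 0 0.0028 0.07 0 0" --pt "-1 0 0 0 0 0 0" --pt "-1 0 0 0 0 0 0"

```text
clock: 12.75
tcp_pos: [0.5002, -0.1089, 0.0513]
orientation: [0.08, 0.76, 0.641, 0.068]
wrist_force: [11.6, -3.5, 0.5]
finger_gap: 0.0231
```

```bash
python3 - <<'E'
from h import *
p,R,s=cellnow()
b=cam("side")
B=b["color"][270:360,240:342,::-1]; B=cv2.resize(B,None,fx=6.6,fy=6.6,interpolation=cv2.INTER_CUBIC)
cv2.imwrite("pics/q.png",B)
al=.21;c,s_=np.cos(al),np.sin(al)
for L in(0,80,83):
    P=np.array([-43.2+L*c,0,38+1.6+L*s_])
    print(L,((proj(b,C+RH@(P/1000))-[240,270]+.5)*6.6).round())
E
```

```text
t 12.75 xf,y,zf [-43.1  -0.1   1.4] al 0.211 yaw 0.001 F [12.  -1.4  0.5] M [-0.18 -1.89 -0.04] gap 0.0231
0 [456. 387.]
80 [194. 295.]
83 [184. 291.]
```

View pics/q.png

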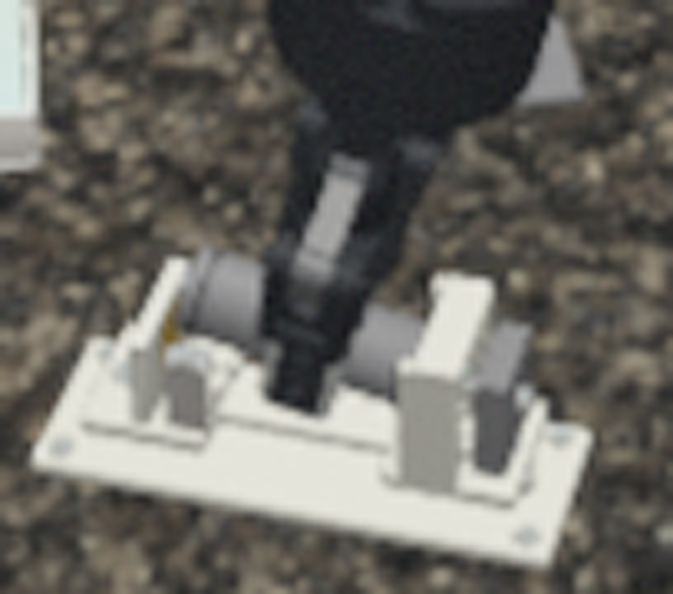

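The nub, at about (190,280), is just inside the wall, and the flat end is under the hood. Swinging down in small steps.

carry_out --pt "-1 0 0 0.0014 0.035 0 0" --pt "-1 0 0 0.0014 0.035 0 0" --pt "-1 0 0 0 0 0 0" --pt "-1 0 0 0 0 0 0"

```text
clock: 13.3
tcp_pos: [0.5014, -0.1088, 0.0489]
orientation: [0.054, 0.762, 0.643, 0.046]
wrist_force: [11.8, -1.1, 2.6]
finger_gap: 0.0235
```

```bash
python3 - <<'E'
from h import *
p,R,s=cellnow()
E
```

```text
t 13.3 xf,y,zf [-42.6   0.2   1.9] al 0.143 yaw 0.002 F [11.9  0.9  2.6] M [ 0.09 -2.22  0.31] gap 0.0235
```

carry_out --pt "-1 0 0 0.0014 0.035 0 0" --pt "-1 0 0 0 0 0 0" --pt "-1 0 0 0 0 0 0"

```text
clock: 13.68
tcp_pos: [0.5017, -0.109, 0.0475]
orientation: [0.041, 0.763, 0.644, 0.035]
wrist_force: [12.2, -1.9, 3.0]
finger_gap: 0.0235
```

```bash
python3 - <<'E'
from h import *
p,R,s=cellnow()
pp,RR=p,R
for al in(.07,.035,0):
    q=goal(-43,2,al,y=-.0001); print(al,delta(pp,RR,*q)); pp,RR=q
E
```

```text
t 13.68 xf,y,zf [-42.6   0.1   2. ] al 0.108 yaw 0.001 F [12.3  0.2  3. ] M [ 0.09 -2.18  0.15] gap 0.0235
0.07 (array([-0.0002, -0.0003,  0.0015]), array([ 0.038 , -0.0005,  0.0012]))
0.035 (array([0.    , 0.0001, 0.0015]), array([ 0.035,  0.   , -0.   ]))
0 (array([-0.    ,  0.0001,  0.0015]), array([ 0.035, -0.   , -0.   ]))
```

carry_out --pt "-1 0 0 0.0015 0.038 0 0" --pt "-1 0 0 0 0 0 0" --pt "-1 0 0 0 0 0 0"

```text
clock: 14.05
tcp_pos: [0.5019, -0.109, 0.0459]
orientation: [0.027, 0.764, 0.644, 0.023]
wrist_force: [12.4, -1.8, 2.9]
finger_gap: 0.0233
```

```bash
python3 - <<'E'
from h import *
p,R,s=cellnow()
E
```

```text
t 14.05 xf,y,zf [-42.6   0.1   1.9] al 0.07 yaw 0.001 F [12.6  0.3  2.9] M [ 0.06 -2.3   0.25] gap 0.0233
```

carry_out --pt "-1 0 0 0.0015 0.035 0 0" --pt "-1 0 0 0 0 0 0" --pt "-1 0 0 0 0 0 0"

```text
clock: 14.42
tcp_pos: [0.502, -0.109, 0.0441]
orientation: [0.013, 0.764, 0.644, 0.011]
wrist_force: [12.7, -2.0, 1.5]
finger_gap: 0.0228
```

```bash
python3 - <<'E'
from h import *
p,R,s=cellnow()
E
```

```text
t 14.43 xf,y,zf [-42.7   0.1   1.7] al 0.035 yaw 0.001 F [12.8  0.2  1.5] M [ 0.07 -2.35  0.22] gap 0.0228
```

```bash
python3 - <<'E'
from h import *
p,R,s=cellnow()
b=cam("side");a=cam("top")
B=cv2.resize(b["color"][280:360,240:342,::-1],None,fx=7.5,fy=7.5,interpolation=cv2.INTER_CUBIC)
cv2.imwrite("pics/r.png",B)
for al in(0,.1,.2):
  for L,d in((55,13),(80,13)):
    c,s_=np.cos(al),np.sin(al)
    P=np.array([-43+L*c-d*.83*s_,-13*.56,38+2+L*s_+d*.83*c])   # upper silhouette line seen from side cam
    print(al,L,((proj(b,C+RH@(P/1000))-[240,280]+.5)*7.5).round())
E
```

```text
t 14.43 xf,y,zf [-42.7   0.1   1.7] al 0.035 yaw 0.001 F [12.8  0.2  1.5] M [ 0.07 -2.35  0.22] gap 0.0228
0 55 [317. 274.]
0 80 [223. 257.]
0.1 55 [321. 259.]
0.1 80 [227. 234.]
0.2 55 [328. 244.]
0.2 80 [235. 212.]
```

View pics/r.png

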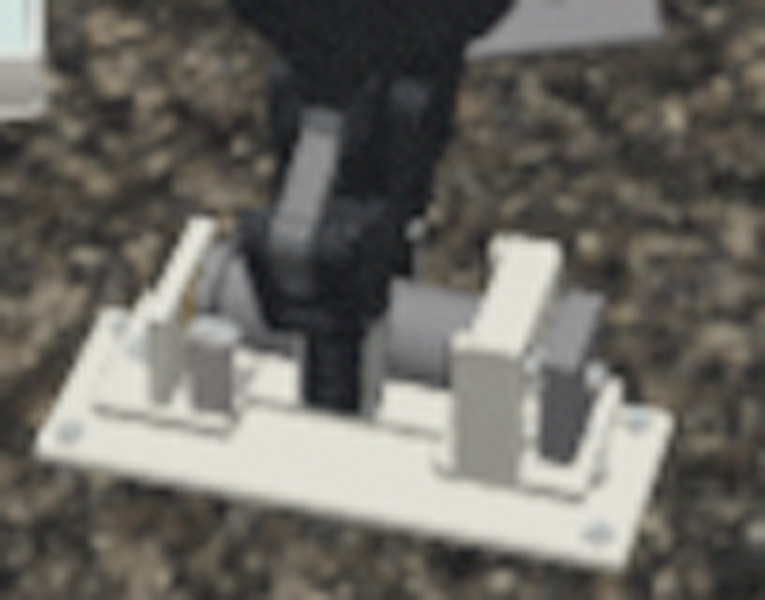

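The nub end top is at about (225,245), which gives a tilt near 0.05 rad. So the cell is following the gripper and is down behind the wall. Finishing the swing.

carry_out --pt "-1 0 0 0.0015 0.035 0 0" --pt "-1 0 0 0 0 0 0" --pt "-1 0 0 0 0 0 0"

```text
clock: 14.9
tcp_pos: [0.5018, -0.1089, 0.0424]
orientation: [-0.0, 0.765, 0.645, 0.0]
wrist_force: [12.4, -2.2, 1.3]
finger_gap: 0.0234
```

```bash
python3 - <<'E'
from h import *
p,R,s=cellnow()
E
```

```text
t 14.9 xf,y,zf [-43.1   0.1   1.4] al -0.001 yaw 0.001 F [12.6 -0.1  1.3] M [ 0.12 -2.27  0.16] gap 0.0234
```

carry_out --pt "-1 0 0 0.001 0.02 0 0" --pt "-1 0 0 0 0 0 0" --pt "-1 0 0 0 0 0 0"

```text
clock: 15.28
tcp_pos: [0.5017, -0.1088, 0.042]
orientation: [-0.008, 0.764, 0.645, -0.006]
wrist_force: [9.9, -0.3, 5.9]
finger_gap: 0.023
```

```bash
python3 - <<'E'
from h import *
p,R,s=cellnow()
E
```

```text
t 15.28 xf,y,zf [-43.2   0.3   1.9] al -0.02 yaw 0.001 F [9.8 1.4 5.9] M [ 0.21 -2.09  0.27] gap 0.023
```

carry_out --pt "-1 0 0 0.001 0.02 0 0" --pt "-1 0 0 0 0 0 0" --pt "-1 0 0 0 0 0 0"

```text
clock: 15.65
tcp_pos: [0.5019, -0.1086, 0.0418]
orientation: [-0.015, 0.764, 0.645, -0.012]
wrist_force: [8.8, -0.3, 14.1]
finger_gap: 0.0233
```

```bash
python3 - <<'E'
from h import *
p,R,s=cellnow()
E
```

```text
t 15.65 xf,y,zf [-43.1   0.4   2.5] al -0.039 yaw 0.002 F [ 8.8  1.2 14.1] M [ 0.32 -1.82  0.29] gap 0.0233
```

carry_out --pt "-1 0 0 0.001 0.02 0 0" --pt "-1 0 0 0 0 0 0" --pt "-1 0 0 0 0 0 0"

```text
clock: 16.02
tcp_pos: [0.5021, -0.1085, 0.0416]
orientation: [-0.023, 0.764, 0.645, -0.019]
wrist_force: [7.2, 1.8, 19.1]
finger_gap: 0.0231
```

```bash
python3 - <<'E'
from h import *
p,R,s=cellnow()
E
```

```text
t 16.02 xf,y,zf [-42.9   0.5   3.1] al -0.059 yaw 0.002 F [ 6.7  2.9 19.1] M [ 0.47 -1.52  0.35] gap 0.0231
```

The cell stopped rigidly at Fz ≈ 19 N, so it is seated. Relieving the load, letting the nub ease toward the wall, then releasing and rising.

carry_out --pt "-1 0 0.001 -0.001 -0.03 0 0" --pt "-1 0 0.001 -0.0005 -0.029 0 0" --pt "-1 0 0 0 0 0 0"

```text
clock: 16.4
tcp_pos: [0.502, -0.1083, 0.0413]
orientation: [-0.002, 0.765, 0.645, -0.0]
wrist_force: [7.7, 1.1, 9.1]
finger_gap: 0.023
```

```bash
python3 - <<'E'
from h import *
p,R,s=cellnow()
E
```

```text
t 16.4 xf,y,zf [-42.9   0.8   0.4] al -0.003 yaw 0.001 F [7.4 2.4 9.1] M [ 0.38 -1.31  0.16] gap 0.023
```

carry_out --pt "0 0 0 0 0 0 0" --pt "0 0 0 0 0 0 0" --pt "0 0 0 0 0 0 0" --pt "0 0 0 0 0 0 0" --pt "0 0 0 -0.02 0 0 0" --pt "0 0 0 -0.03 0 0 0" --pt "0 0 0 -0.02 0 0 0" --pt "-1 0 0 0 0 0 0" --pt "-1 0 0 0 0 0 0" --pt "-1 0 0 0 0 0 0" --pt "-1 0 0 0 0 0 0" --grip_force 40

```text
clock: 17.77
tcp_pos: [0.4999, -0.1081, 0.1089]
orientation: [-0.005, 0.765, 0.644, -0.003]
wrist_force: [0.5, -0.3, -0.1]
finger_gap: -0.0001
```

```bash
python3 - <<'E'
from h import *
p,R,s=cellnow(); h=RH.T@(p-C); print(h, s["joint_pos"].round(2))
b=cam("side");a=cam("top")
B=cv2.resize(b["color"][275:360,240:342,::-1],None,fx=4.4,fy=4.4,interpolation=cv2.INTER_CUBIC)
A=cv2.resize(a["color"][185:270,190:250,::-1],None,fx=5.8,fy=4.4,interpolation=cv2.INTER_CUBIC)
cv2.imwrite("pics/z.png",np.hstack([B,A]))
E
```

```text
t 17.77 xf,y,zf [-45.1   0.7  68.3] al -0.011 yaw 0.0 F [ 0.5 -0.2 -0.1] M [-0.01  0.03  0.02] gap -0.0001
[-0.00260472  0.00069747  0.10886588] [-0.37  0.29 -0.35  0.94 -0.   -0.2 ]
```

Released, with no force on the hand. Now pressing gently on the cell top near the clip with shut fingers.

carry_out --pt "-1 0 0.014 0.01 0 0 0" --pt "-1 0 0.0145 0.01 0 0 0" --pt "-1 0 0 0.012 0 0 0" --pt "-1 0 0 0.002 0 0 0" --pt "-1 0 0 0 0 0 0"

```text
clock: 18.5
tcp_pos: [0.5276, -0.1128, 0.0749]
orientation: [-0.004, 0.765, 0.644, -0.003]
wrist_force: [0.5, 0.2, 0.4]
finger_gap: 0.0001
```

carry_out --pt "-1 0 0 0.0015 0 0 0" --pt "-1 0 0 0.0015 0 0 0" --pt "-1 0 0 0 0 0 0"

```text
clock: 18.88
tcp_pos: [0.5281, -0.113, 0.0726]
orientation: [-0.004, 0.765, 0.644, -0.002]
wrist_force: [-0.1, -0.0, -0.2]
finger_gap: -0.0001
```

carry_out --pt "-1 0 0 0.001 0 0 0" --pt "-1 0 0 0 0 0 0"

```text
clock: 19.12
tcp_pos: [0.5281, -0.113, 0.0714]
orientation: [-0.004, 0.765, 0.644, -0.002]
wrist_force: [0.3, 0.8, -0.1]
finger_gap: 0.0002
```

carry_out --pt "-1 0 0 0.001 0 0 0" --pt "-1 0 0 0 0 0 0"

```text
clock: 19.38
tcp_pos: [0.5281, -0.113, 0.0704]
orientation: [-0.004, 0.765, 0.644, -0.002]
wrist_force: [0.2, 0.5, -0.5]
finger_gap: 0.0001
```

carry_out --pt "-1 0 0 0.001 0 0 0" --pt "-1 0 0 0 0 0 0"

```text
clock: 19.62
tcp_pos: [0.5282, -0.113, 0.0701]
orientation: [-0.004, 0.765, 0.644, -0.002]
wrist_force: [-2.4, 0.8, 5.7]
finger_gap: 0.0002
```

carry_out --pt "-1 0 0 0.001 0 0 0" --pt "-1 0 0 0 0 0 0"

```text
clock: 19.88
tcp_pos: [0.5283, -0.113, 0.07]
orientation: [-0.003, 0.765, 0.644, -0.002]
wrist_force: [-4.5, 1.7, 11.5]
finger_gap: -0.0002
```

carry_out --pt "-1 0 0 0.001 0 0 0" --pt "-1 0 0 0.0005 0 0 0" --pt "-1 0 0 0 0 0 0"

```text
clock: 20.25
tcp_pos: [0.5283, -0.113, 0.0698]
orientation: [-0.003, 0.765, 0.644, -0.002]
wrist_force: [-6.5, 2.8, 21.6]
finger_gap: 0.0001
```

carry_out --pt "-1 0 0 -0.004 0 0 0" --pt "-1 0 0 -0.02 0 0 0" --pt "-1 0 0 -0.04 0 0 0" --pt "-1 0 -0.03 -0.05 0 0 0" --pt "-1 -0.05 0 -0.03 0 0 0" --pt "-1 -0.06 0 0 0 0 0" --pt "-1 -0.06 0 0 0 0 0" --pt "-1 0 0 0 0 0 0" --pt "-1 0 0 0 0 0 0"

```text
clock: 21.38
tcp_pos: [0.4706, -0.2757, 0.2105]
orientation: [-0.004, 0.765, 0.644, -0.002]
wrist_force: [1.3, 0.8, 0.9]
finger_gap: -0.0
```

```bash
python3 - <<'E'
from h import *
cellnow()
b=cam("side");a=cam("top")
B=cv2.resize(b["color"][275:360,240:342,::-1],None,fx=4.6,fy=6,interpolation=cv2.INTER_CUBIC)
A=cv2.resize(a["color"][185:270,195:250,::-1],None,fx=6,fy=6,interpolation=cv2.INTER_CUBIC)
o=np.hstack([B,A]); cv2.imwrite("pics/z.png",o); print(o.shape)
def W(x,y,z): return C+RH@(np.array([x,y,z])/1000)
for n,P in {"wall+y top":(43,20.5,50.5),"nub":(43,0,38),"end top":(40,0,51),"end L":(40,13,38),"end R":(40,-13,38)}.items():
    u=proj(b,W(*P));v=proj(a,W(*P));print(n,((u-[240,275]+.5)*[4.6,6]).round(),((v-[195,185]+.5)*6+[469,0]).round())
E
```

```text
t 21.38 xf,y,zf [ -45.5 -169.4  170. ] al -0.01 yaw -0.0 F [1.2 1.  0.9] M [ 0.02 -0.04  0.02] gap -0.0
(510, 799, 3)
wall+y top [101. 289.] [557. 111.]
nub [118. 277.] [620. 126.]
end top [124. 248.] [612. 128.]
end L [115. 305.] [583. 129.]
end R [135. 253.] [654. 140.]
```

View pics/z.png

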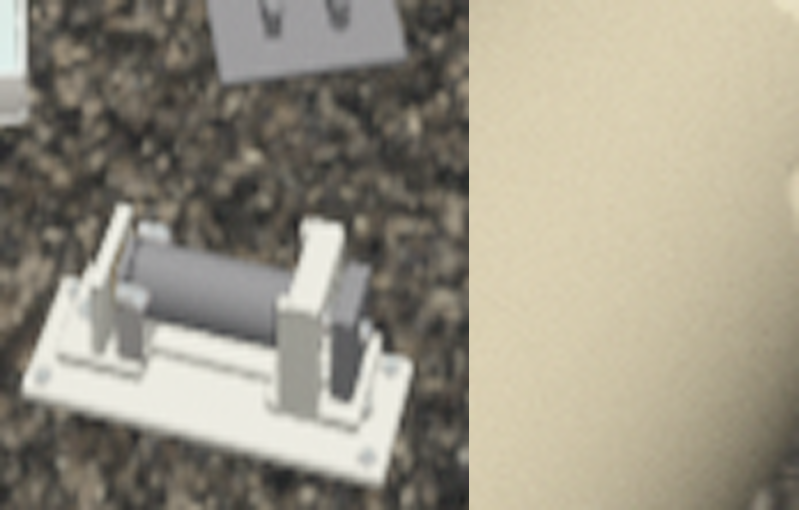

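The final picture shows the cell lying level between the jaws (axis from (130,265) to (280,300)), its nub at the wall and its flat end under the hood. I'll check the level numerically from the cell's lower edge.

```bash
python3 - <<'E'
from h import *
b=cam("side"); g=cv2.cvtColor(b["color"],cv2.COLOR_RGB2GRAY).astype(float)
c0=b["R"]@C+b["t"]
def W(x,y,z): return C+RH@(np.array([x,y,z])/1000)
el=np.arcsin(.827*0+.561) # cam looks down ~34deg
us=[];lo=[];sp=[]
for u in range(274,299):
    col=g[:,u]; vc=proj(b,W(0,0,38))
    # rough axis row at this column
    A=proj(b,W(40,0,38));B=proj(b,W(-40,0,38)); v=A[1]+(u-A[0])*(B[1]-A[1])/(B[0]-A[0])
    r=np.arange(int(v)+3,int(v)+17); d=col[r+1]-col[r-1]; i=int(d.argmax())
    y0,y1,y2=d[max(i-1,0)],d[i],d[min(i+1,len(d)-1)]; o=.5*(y0-y2)/(y0-2*y1+y2) if 0<i<len(d)-1 else 0
    us.append(u);lo.append(r[i]+o)
p=np.polyfit(us,lo,1); res=np.array(lo)-np.polyval(p,us); k=abs(res)<.6; p=np.polyfit(np.array(us)[k],np.array(lo)[k],1)
print("lower edge slope",p[0],"rms",np.std(res[k]),k.sum(), "row at 286",np.polyval(p,286))
for al in(-.06,0,.06):
    q=[proj(b,W(L*np.cos(al)+13*.83*np.sin(al),13*.56,38+L*np.sin(al)-13*.83*np.cos(al))) for L in(-20,20)]
    s=(q[0][1]-q[1][1])/(q[0][0]-q[1][0]); print(al,"slope",s,"row286",q[0][1]+s*(286-q[0][0]))
E
```

```text
lower edge slope 0.17405756815540635 rms 0.09243780409773399 25 row at 286 330.4893576777072
-0.06 slope 0.14139390153826653 row286 331.4500902331358
0 slope 0.18779872168224965 row286 331.45726914182626
0.06 slope 0.23414958720418524 row286 331.4795606605425
```

Tilt is about −0.02 rad, inside the 0.06 limit. Handing in.

```bash
python3 -c "
from workcell import env
print(env.hand_in())"
```

```text
the job is handed in; nothing more can be done
None
```

The longer cell is in the holder and I handed the job in at about 22 s. The interface gave no verdict.

**What I did:**
- I took the longer cell from the stand and turned it end for end.
- Nub raised at 0.45 to 0.35 rad, I pushed its flat end under the hood against the spring, then swung the nub down behind the wall.
- The wrist read about 12 to 13 N along the bay, which puts the spring at about 9 to 10 mm.
- I pressed the cell home at 19 N in the grip, released it, and seated it at 21.6 N with shut fingers on its top near the clip.

**Last checks:**
- In the last side picture the cell lies between the jaws with its nub at the wall and its flat end under the hood. Its tilt measured about −0.02 rad.
- The cell top met the fingers at about 51 mm and was rigid there. That fits a bay standing about 2 mm high, as the camera also showed.
- The arm was clear of everything.

**What disagreed or was not measured:**
- **Holder direction:** the text puts the spring end away from the robot, but both views showed the hood nearer the robot and the wall with the jaws at the far end. I followed the pictures.
- **Bay height by touch:** feeling the saddle under the hood suggested about 4 mm high rather than 2 mm. I put this down to the cell shifting slightly in the grip.
- **Home position:** spring travel, jaw opening and the cell's place along the bay were judged only from forces and the picture. The arm hid the final top view.
- **Shorter cell, box and pot:** I did not touch them knowingly, and saw the shorter cell in place after lifting the longer one. I took no final picture of any of the three.

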